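# Find the empty compartment of the spares chest

## Robot

A 6-joint arm with a two-finger parallel gripper is mounted at the origin on a cart in front of the work surface, level with it; the furniture and walls round the work are solid. World frame = base frame: x ahead of the robot, y to its left, z up, the work surface at z = 0. Lengths are in m, angles in rad, forces in N, time in s.
With the tool pointing down it reaches from about 0.35 to 0.85 m from the base axis. Payload 8.1 kg.
Tool frame: the origin (TCP) lies at the very end of the fingers, on their centre line; the grasp point (between the pads) lies 19 mm behind it; z points along the fingers, y is the direction in which the jaws open and shut (so a half turn about z gives the same grasp; the last joint's range is limited). The gripper opens to 93 mm and grips with 3 to 60 N. Pads are 15 mm wide; open, the fingers measure 128 mm over their backs; the gripper's body (75 mm by 188 mm) begins 65 mm behind the grasp point.
Start: joints at [-1.332, 0.13, 1.488, -0, 1.523, -0.085], TCP at [0.191, -0.569, 0.219] pointing down, gripper open.
Joint ranges: [-2.96, 2.96], [-0.89, 2.26], [0.02, 2.5], [-1.34, 4.48], [0, 2.73], [-2.66, 2.66]. Speed limits (rad/s): [2.39, 2.39, 2.79, 3.14, 3.14, 3.14].

## Interface

Orientations are given as a rotation vector (axis times angle).
In Python, from plant import robot gives the robot as it stands.
- The arm moves only by the shell command python3 -m pendant 'ROWS' [OPENING] [FORCE]. ROWS is JSON, a list of rows, each an object with "delta_pos": the shift along the tool's x, y, z in m, a list of three; "spin": the turn about the tool's z in rad. In form: [{"delta_pos": [dx, dy, dz], "spin": spin}, ...]. A call has 1 to 10 rows; each row is the pose to reach, as a shift and turn from the pose measured when the call began, along the tool's axes at that moment; what a row does not reach only later rows make up. A row lasts 1/10 s, in which the tool goes at most 50 mm and 8.59 degrees, less where a joint would pass 70% of its speed; a pose out of reach is approached as far as the arm can. A call with a gripper value outside its range is refused whole. OPENING is the closure, from -1 (fully open) to 1 (shut), set as the call begins (- or left out, the last holds). The fingers move at their own pace and stop on an object; FORCE is the grip in N (left out, the last holds). Time passes only in rows, so rows that repeat a pose let the fingers close. It gives the time, the measured TCP pose, the force and the opening at its end, in the units of the state.
- robot.read_state(): the state, without advancing time (a new reading comes with each control period).
- robot.read_camera(name): name is "scene" or "top" or "wrist"; returns a dict with "color" (384x512x3 uint8, blue, green, red), "camera_matrix" (3x3 intrinsics, pixels), "R" (3x3) and "t" (3): a world point X has camera coordinates R X + t. Camera axes: x right, y down, z forward; pixel columns grow to the right and rows downward; lengths in m; the calibration is good to about 2 mm. A picture is of the moment at which its call begins. There is no depth.
- robot.close_job(): hands the job in, once; it reports no verdict.
Trained networks look in the newest picture that a camera, given by its name, has taken for a name from the list of things; names that differ only in an ending like _2 or _b are one class to them, and where a whole thing is asked for, a point or a joint stands for the part that bears it (a point fixed in the world has none). Each returns a list of dicts, best first, with "score" (0 to 1); they miss things now and then, are a little off and sometimes report something else, mostly with a low value. They report only what shows in the picture. A call takes as long as a camera call.
- robot.outline_of(camera, label): "mask" (384x512 bool, what is visible of it).
- robot.mark_of(camera, label): "location" ([x, y, z] in m, in the coordinates of the camera as it stood for that picture, good to about 4 mm: a listed point, or the origin of a listed thing).
The state is a dict: "t": time; "q": joint angles; "dq": joint speeds; "joint_torque": joint torques, N m; "tool_pos": TCP position; "orientation": TCP orientation; "force": force on the tool from outside, world axes, zero at the start; "wrist_torque": the same for the moment, N m; "opening": finger opening in m.
Only numpy, scipy, OpenCV 4.12 (cv2) and the standard library are available. Lean on these libraries where they do the work, as an engineer would, in place of code of your own. Each camera call takes 0.05 s, during which the arm holds its last target.

## Task

Three of the four compartments in the grey spares chest are packed full right up to their lids, so those lids cannot tip; one is nearly empty. Press down on an end of each lid with the fingertips until you find the one that rocks, then push that end down to tip the lid wide open, near its stop, and leave it standing open with the other lids shut. Only press and push from above: do not reach under, pinch or lift a lid, and leave the things lying in the tray and round the chest where they are.

Things in the scene. Friction and masses are not known exactly. Their poses are not given: they have to be found in the camera images.
- chest: Low grey sheet-steel spares chest standing on the bench, 134 mm (its x, front to back) by 400 mm (its y) by 80 mm high; it is fixed and does not move. Origin: centre of its underside; its x axis points away from the robot (yaw up to about 0.12 rad either way), y to the left, z up. Its top holds four identical tip lids in a row along y, two on each side of a 44 mm wide shallow tray. Under each lid is a separate compartment, 114 mm long and 78 mm wide, floor at 5 mm.
- lid1 (a joint): Angle of the lid far left (y = +151 mm in the chest's frame), rad. 0 = level and shut; positive = the end nearer the robot is down and the far end up, negative = the other way. Stops at +1.0 and -1.0. The lid turns about a pivot across its middle (along the chest's y); light friction (about 0.06 N m, 1 to 4 N at the end) holds it at any angle where it is left. Over a full compartment it stops within about 0.05 rad.
- lid1_mid (a point): Middle of the upper face of the lid far left (y = +151 mm in the chest's frame), 80 mm above the bench and level with the chest's rim. The lid is a flat dark sheet-steel plate, 108 mm along the chest's x by 74 mm along y, 5 mm thick, with a 3 mm stiffening plate (94 x 62 mm) under it; this point turns with the lid; its pivot runs along y 2.5 mm below this point.
- lid2 (a joint): Angle of the lid left of the tray (y = +67 mm), rad. 0 = level and shut; positive = the end nearer the robot is down and the far end up, negative = the other way. Stops at +1.0 and -1.0. The lid turns about a pivot across its middle (along the chest's y); light friction (about 0.06 N m, 1 to 4 N at the end) holds it at any angle where it is left. Over a full compartment it stops within about 0.05 rad.
- lid2_mid (a point): Middle of the upper face of the lid left of the tray (y = +67 mm), 80 mm above the bench and level with the chest's rim. The lid is a flat dark sheet-steel plate, 108 mm along the chest's x by 74 mm along y, 5 mm thick, with a 3 mm stiffening plate (94 x 62 mm) under it; this point turns with the lid; its pivot runs along y 2.5 mm below this point.
- lid3 (a joint): Angle of the lid right of the tray (y = -67 mm), rad. 0 = level and shut; positive = the end nearer the robot is down and the far end up, negative = the other way. Stops at +1.0 and -1.0. The lid turns about a pivot across its middle (along the chest's y); light friction (about 0.06 N m, 1 to 4 N at the end) holds it at any angle where it is left. Over a full compartment it stops within about 0.05 rad.
- lid3_mid (a point): Middle of the upper face of the lid right of the tray (y = -67 mm), 80 mm above the bench and level with the chest's rim. The lid is a flat dark sheet-steel plate, 108 mm along the chest's x by 74 mm along y, 5 mm thick, with a 3 mm stiffening plate (94 x 62 mm) under it; this point turns with the lid; its pivot runs along y 2.5 mm below this point.
- lid4 (a joint): Angle of the lid far right (y = -151 mm), rad. 0 = level and shut; positive = the end nearer the robot is down and the far end up, negative = the other way. Stops at +1.0 and -1.0. The lid turns about a pivot across its middle (along the chest's y); light friction (about 0.06 N m, 1 to 4 N at the end) holds it at any angle where it is left. Over a full compartment it stops within about 0.05 rad.
- lid4_mid (a point): Middle of the upper face of the lid far right (y = -151 mm), 80 mm above the bench and level with the chest's rim. The lid is a flat dark sheet-steel plate, 108 mm along the chest's x by 74 mm along y, 5 mm thick, with a 3 mm stiffening plate (94 x 62 mm) under it; this point turns with the lid; its pivot runs along y 2.5 mm below this point.
- tray_bolt: Loose hexagon bolt with nut, 60 mm long, 15 mm wide, lying in the tray in the middle of the chest, its top about 3 mm above the rim. Bystander. Origin: under its middle.
- hub: Loose rear wheel hub, 125 mm long, 43 mm thick, lying to the left of the chest. Bystander. Origin: under its middle.
- driver: Loose screwdriver with red handle, 150 mm long, lying to the right of the chest. Bystander. Origin: under its middle.
- jar: Loose small white jar, 48 mm across, 85 mm tall, standing behind the chest, beyond the pedal. Bystander. Origin: centre of its underside.

How it is judged:
At the end, for the whole second after the job is handed in: One lid stands tipped by more than 0.7 rad (40 degrees) either way, the other three are within 0.12 rad of level, and all are at rest ((((value of joint lid1 above 0.7 rad or value of joint lid1 below -0.7 rad) and value of joint lid2 between -0.12 and 0.12 rad and value of joint lid3 between -0.12 and 0.12 rad and value of joint lid4 between -0.12 and 0.12 rad) or ((value of joint lid2 above 0.7 rad or value of joint lid2 below -0.7 rad) and value of joint lid1 between -0.12 and 0.12 rad and value of joint lid3 between -0.12 and 0.12 rad and value of joint lid4 between -0.12 and 0.12 rad) or ((value of joint lid3 above 0.7 rad or value of joint lid3 below -0.7 rad) and value of joint lid1 between -0.12 and 0.12 rad and value of joint lid2 between -0.12 and 0.12 rad and value of joint lid4 between -0.12 and 0.12 rad) or ((value of joint lid4 above 0.7 rad or value of joint lid4 below -0.7 rad) and value of joint lid1 between -0.12 and 0.12 rad and value of joint lid2 between -0.12 and 0.12 rad and value of joint lid3 between -0.12 and 0.12 rad)) and velocity of joint lid1 between -0.05 and 0.05 rad/s and velocity of joint lid2 between -0.05 and 0.05 rad/s and velocity of joint lid3 between -0.05 and 0.05 rad/s and velocity of joint lid4 between -0.05 and 0.05 rad/s); the robot touches nothing.
It fails at once if a bystander (tray_bolt) was lifted or shoved more than 30 mm (distance of tray_bolt from where it was at the start of the episode above 0.03 m).
It fails at once if a bystander (hub) was lifted or shoved more than 30 mm (distance of hub from where it was at the start of the episode above 0.03 m).
It fails at once if a bystander (driver) was lifted or shoved more than 30 mm (distance of driver from where it was at the start of the episode above 0.03 m).
It fails at once if a bystander (jar) was lifted or shoved more than 30 mm (distance of jar from where it was at the start of the episode above 0.03 m).
It fails at once if a lid was pinched between the fingers or hooked from below ((z of the grasp point in the frame of lid1_mid between -0.08 and 0.003 m and x of the grasp point in the frame of lid1_mid between -0.054 and 0.054 m and y of the grasp point in the frame of lid1_mid between -0.037 and 0.037 m and contact force between the fingers and chest above 1 N) or (z of the grasp point in the frame of lid2_mid between -0.08 and 0.003 m and x of the grasp point in the frame of lid2_mid between -0.054 and 0.054 m and y of the grasp point in the frame of lid2_mid between -0.037 and 0.037 m and contact force between the fingers and chest above 1 N) or (z of the grasp point in the frame of lid3_mid between -0.08 and 0.003 m and x of the grasp point in the frame of lid3_mid between -0.054 and 0.054 m and y of the grasp point in the frame of lid3_mid between -0.037 and 0.037 m and contact force between the fingers and chest above 1 N) or (z of the grasp point in the frame of lid4_mid between -0.08 and 0.003 m and x of the grasp point in the frame of lid4_mid between -0.054 and 0.054 m and y of the grasp point in the frame of lid4_mid between -0.037 and 0.037 m and contact force between the fingers and chest above 1 N)).
It also fails if it takes over 45 s, if anything falls off the work surface, if the arm or the gripper's body presses on something with over 40 N, if the wrist force passes 120 N, or if a joint passes its speed limit or range.

## Working session

There is one attempt and no reset: what is moved stays moved. The work goes in short steps, Python scripts to look and compute and a shell command to move; the robot and the scene stay as the last step left them, time stands still between calls to the robot, and variables do not carry over. Pictures are saved under pics/ and viewed, and the job is handed in when it is done.

```bash
mkdir -p pics; cat > h.py <<'E'
import numpy as np, cv2
from plant import robot
def snap(c,f):
    im=robot.read_camera(c); cv2.imwrite('pics/'+f,im['color']); return im
def world(im,p): return im['R'].T@(np.array(p)-im['t'])
E
python3 - <<'E'
from h import *
s=robot.read_state(); print({k:np.round(v,3).tolist() for k,v in s.items()})
for c in ['top','scene']:
    im=snap(c,c+'0.png'); print(c,'cam at',-im['R'].T@im['t'])
    for l in ['chest','lid1_mid','lid2_mid','lid3_mid','lid4_mid','tray_bolt','hub','driver','jar']:
        for d in robot.mark_of(c,l)[:1]: print(l,round(d['score'],2),world(im,d['location']).round(3))
E
```

```text
{'t': 0.0, 'q': [-1.332, 0.131, 1.489, 0.0, 1.523, -0.085], 'dq': [0.001, 0.001, 0.0, 0.001, -0.002, -0.0], 'joint_torque': [-0.0, -55.985, -49.176, 0.077, 0.035, -0.0], 'tool_pos': [0.191, -0.568, 0.218], 'orientation': [-3.099, -0.506, 0.0], 'force': [-0.209, -0.055, -0.216], 'wrist_torque': [-0.005, 0.021, 0.015], 'opening': 0.093}
top cam at [ 0.46022892 -0.12328369  1.42222809]
chest 0.67 [ 0.459 -0.085  0.   ]
lid1_mid 0.81 [0.463 0.067 0.079]
lid2_mid 0.96 [ 0.46  -0.018  0.081]
lid3_mid 0.59 [ 0.463 -0.148  0.076]
lid4_mid 0.6 [ 0.468 -0.237  0.081]
tray_bolt 0.42 [ 0.459 -0.08   0.065]
hub 0.68 [0.443 0.172 0.001]
driver 0.79 [ 0.455 -0.342 -0.001]
jar 0.73 [0.757 0.127 0.003]
scene cam at [0.91247217 0.66907956 0.8390167 ]
chest 0.88 [ 0.463 -0.088  0.003]
lid1_mid 0.93 [0.464 0.07  0.08 ]
lid2_mid 0.62 [ 0.455 -0.016  0.086]
lid3_mid 0.94 [ 0.46  -0.149  0.079]
lid4_mid 0.73 [ 0.457 -0.234  0.081]
tray_bolt 0.63 [ 0.459 -0.078  0.074]
hub 0.57 [0.439 0.17  0.001]
jar 0.82 [0.758 0.131 0.001]
```

View pics/top0.png

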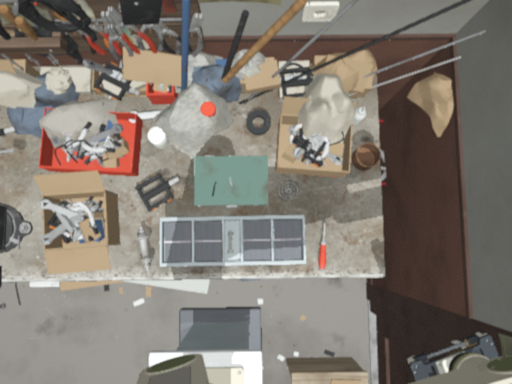

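View pics/scene0.png

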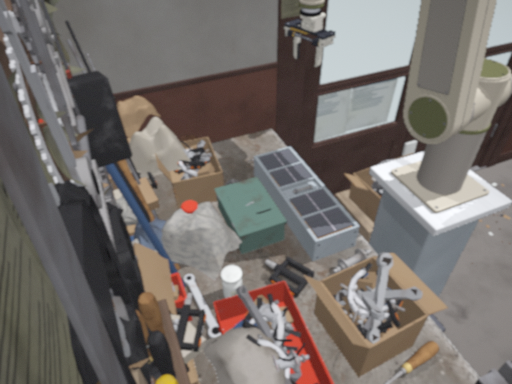

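```bash
python3 - <<'E'
from h import *
from scipy.spatial.transform import Rotation as R
s=robot.read_state(); print(R.from_rotvec(s['orientation']).as_matrix().round(3))
im=robot.read_camera('top')
def px(X):
    c=im['R']@np.array(X)+im['t']; u=im['camera_matrix']@c; return (u[:2]/u[2]).round(1)
for x in (.393,.527):
  for y in (.115,-.285): print(x,y,px([x,y,.08]))
E
```

```text
[[ 0.948  0.318 -0.   ]
 [ 0.318 -0.948  0.   ]
 [-0.    -0.    -1.   ]]
0.393 0.115 [159.2 266.9]
0.393 -0.285 [305.8 265.1]
0.527 0.115 [159.6 217.7]
0.527 -0.285 [304.7 216. ]
```

```bash
python3 -m pendant '[{"delta_pos":[0.04,-0.03,0],"spin":0.04},{"delta_pos":[0.08,-0.06,0],"spin":0.08},{"delta_pos":[0.12,-0.09,0],"spin":0.12},{"delta_pos":[0.16,-0.12,0.01],"spin":0.16},{"delta_pos":[0.2,-0.15,0.03],"spin":0.2},{"delta_pos":[0.24,-0.18,0.05],"spin":0.25},{"delta_pos":[0.28,-0.21,0.07],"spin":0.3},{"delta_pos":[0.31,-0.23,0.09],"spin":0.324},{"delta_pos":[0.3255,-0.241,0.098],"spin":0.324},{"delta_pos":[0.3255,-0.241,0.098],"spin":0.324}]' 1 20
python3 - <<'E'
from h import *
for c in ['top','wrist']: 
    im=snap(c,c+'1.png')
    for l in ['lid1_mid','lid2_mid','lid3_mid','lid4_mid']:
        for d in robot.mark_of(c,l)[:1]: print(c,l,round(d['score'],2),world(im,d['location']).round(3))
E
```

```text
t: 2.05
tool_pos: [0.423, -0.2336, 0.1187]
orientation: [-3.139, -0.006, 0.004]
force: [-0.1, -0.7, -0.1]
opening: 0.0179
top lid1_mid 0.72 [0.461 0.065 0.083]
top lid2_mid 0.73 [ 0.462 -0.02   0.081]
top lid3_mid 0.79 [ 0.466 -0.146  0.077]
top lid4_mid 0.72 [ 0.468 -0.239  0.084]
wrist lid3_mid 0.74 [ 0.466 -0.152  0.077]
wrist lid4_mid 0.67 [ 0.462 -0.235  0.081]
```

View pics/wrist1.png

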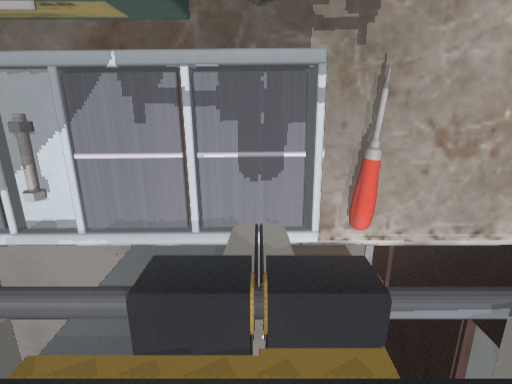

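The wrist view shows lids 3 and 4 square to the tool. The pivot lines are at row 155 and the closed fingertips are at about (258, 225), over the near end of lid 4, so I'll probe it.

```bash
python3 -m pendant '[{"delta_pos":[0,0,0.02],"spin":0},{"delta_pos":[0,0,0.034],"spin":0},{"delta_pos":[0,0,0.037],"spin":0},{"delta_pos":[0,0,0.039],"spin":0},{"delta_pos":[0,0,0.040],"spin":0},{"delta_pos":[0,0,0.040],"spin":0}]'
```

```text
t: 3.15
tool_pos: [0.423, -0.2377, 0.0815]
orientation: [3.141, -0.002, 0.002]
force: [0.8, -0.5, -0.3]
opening: 0.0007
```

```bash
python3 -m pendant '[{"delta_pos":[0,0,0.002],"spin":0},{"delta_pos":[0,0,0.004],"spin":0},{"delta_pos":[0,0,0.005],"spin":0},{"delta_pos":[0,0,0.005],"spin":0}]'
```

```text
t: 3.55
tool_pos: [0.4233, -0.238, 0.0767]
orientation: [3.14, -0.002, 0.003]
force: [0.4, -0.3, 0.9]
opening: 0.0005
```

```bash
python3 -m pendant '[{"delta_pos":[0,0,0.002],"spin":0},{"delta_pos":[0,0,0.003],"spin":0},{"delta_pos":[0,0,0.004],"spin":0},{"delta_pos":[0,0,0.004],"spin":0}]'
```

```text
t: 3.95
tool_pos: [0.4234, -0.2379, 0.0726]
orientation: [3.14, -0.002, 0.003]
force: [0.5, -0.3, 1.8]
opening: 0.0007
```

```bash
python3 -m pendant '[{"delta_pos":[0,0,0.002],"spin":0},{"delta_pos":[0,0,0.004],"spin":0},{"delta_pos":[0,0,0.006],"spin":0},{"delta_pos":[0,0,0.006],"spin":0}]'
python3 - <<'E'
from h import *
for c in ['wrist','scene']: snap(c,c+'2.png')
E
```

```text
t: 4.35
tool_pos: [0.423, -0.2378, 0.0661]
orientation: [3.141, -0.002, 0.002]
force: [0.7, -0.7, 0.6]
opening: 0.0003
```

View pics/wrist2.png

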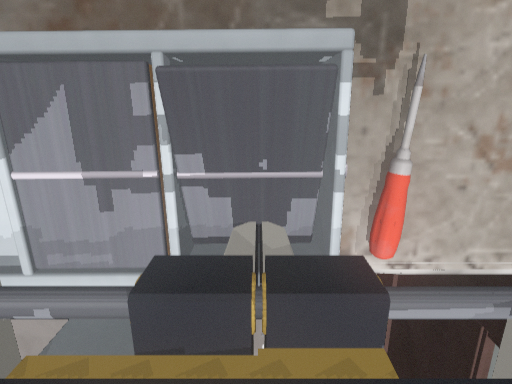

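View pics/scene2.png

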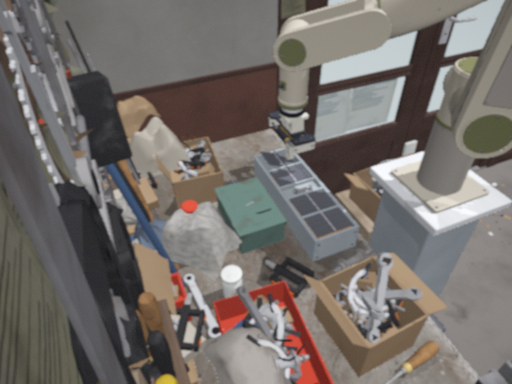

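Lid 4 rocks. In the wrist picture its near end drops into the compartment at about (250, 245), its far end rises at row 68, and the force is under 2 N. I'll keep pushing the same end down.

```bash
python3 -m pendant '[{"delta_pos":[0,0,0.004],"spin":0},{"delta_pos":[0,0,0.008],"spin":0},{"delta_pos":[0,0,0.012],"spin":0},{"delta_pos":[0,0,0.015],"spin":0},{"delta_pos":[0.001,0,0.018],"spin":0},{"delta_pos":[0.002,0,0.020],"spin":0},{"delta_pos":[0.003,0,0.022],"spin":0},{"delta_pos":[0.003,0,0.023],"spin":0},{"delta_pos":[0.003,0,0.023],"spin":0}]'
```

```text
t: 5.35
tool_pos: [0.4259, -0.2377, 0.0429]
orientation: [3.141, -0.002, 0.001]
force: [0.0, -0.7, 0.4]
opening: 0.0006
```

```bash
python3 -m pendant '[{"delta_pos":[0.001,0,0.001],"spin":0},{"delta_pos":[0.002,0,0.002],"spin":0},{"delta_pos":[0.002,0,0.002],"spin":0}]'
python3 - <<'E'
from h import *
snap('wrist','wrist3.png'); im=robot.read_camera('scene')
cv2.imwrite('pics/scene3.png',cv2.resize(im['color'][100:280,220:400],(720,720),interpolation=cv2.INTER_CUBIC)[:600])
E
```

```text
t: 5.65
tool_pos: [0.428, -0.2377, 0.0409]
orientation: [3.141, -0.002, 0.001]
force: [0.1, -0.3, 0.7]
opening: 0.0002
```

View pics/wrist3.png

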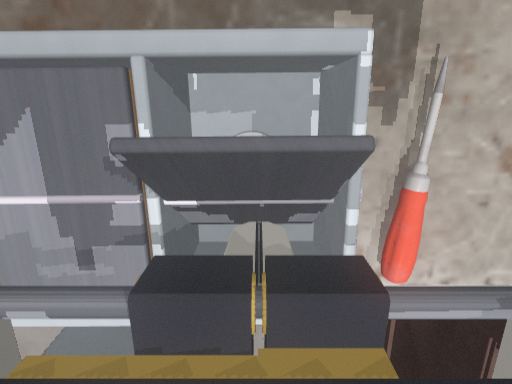

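View pics/scene3.png

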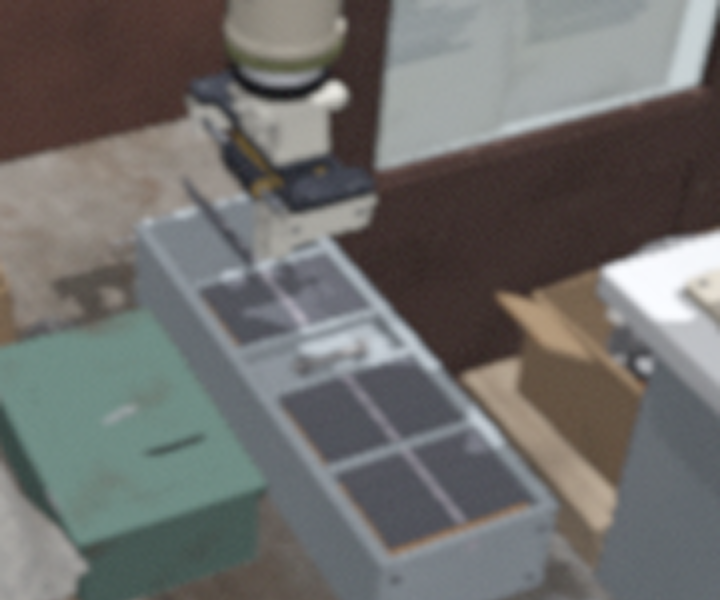

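The wrist view shows lid 4 standing steeply, with its far edge up at row 145 and a nearly empty compartment behind it. Next I'll retract straight up.

```bash
python3 -m pendant '[{"delta_pos":[-0.001,0,-0.005],"spin":0},{"delta_pos":[-0.004,0,-0.02],"spin":0},{"delta_pos":[-0.005,0,-0.05],"spin":0},{"delta_pos":[-0.005,0,-0.09],"spin":0},{"delta_pos":[-0.005,0.03,-0.13],"spin":0},{"delta_pos":[-0.005,0.07,-0.15],"spin":0},{"delta_pos":[-0.005,0.11,-0.16],"spin":0},{"delta_pos":[-0.005,0.11,-0.16],"spin":0},{"delta_pos":[-0.005,0.11,-0.16],"spin":0}]'
python3 - <<'E'
from h import *
snap('wrist','wrist4.png'); im=robot.read_camera('scene')
cv2.imwrite('pics/scene4.png',cv2.resize(im['color'][100:280,220:400],(600,600),interpolation=cv2.INTER_CUBIC))
im=robot.read_camera('top')
cv2.imwrite('pics/top4.png',cv2.resize(im['color'][190:300,110:370],(780,330),interpolation=cv2.INTER_CUBIC))
for l in ['tray_bolt','hub','driver','jar']:
    for d in robot.mark_of('top',l)[:1]: print(l,round(d['score'],2),world(im,d['location']).round(3))
E
```

```text
t: 6.65
tool_pos: [0.4224, -0.3482, 0.2011]
orientation: [3.141, -0.005, 0.001]
force: [0.1, 0.2, -0.5]
opening: 0.0009
tray_bolt 0.61 [ 0.454 -0.342 -0.003]
hub 0.58 [0.444 0.17  0.002]
driver 0.67 [ 0.455 -0.341 -0.001]
jar 0.71 [0.758 0.13  0.004]
```

View pics/scene4.png

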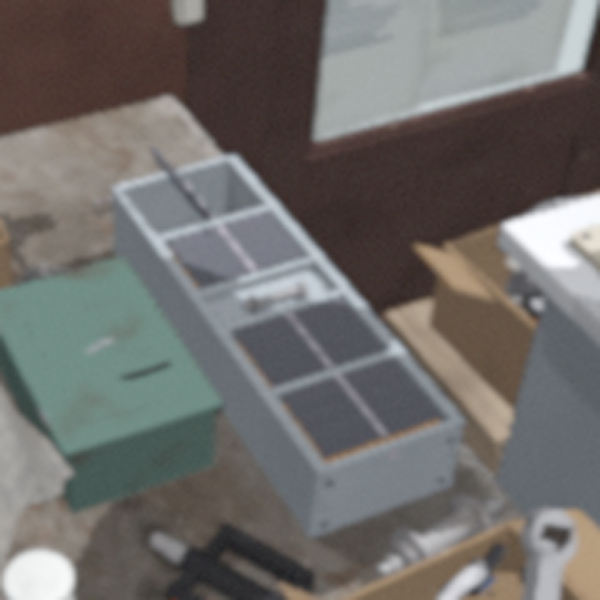

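View pics/top4.png

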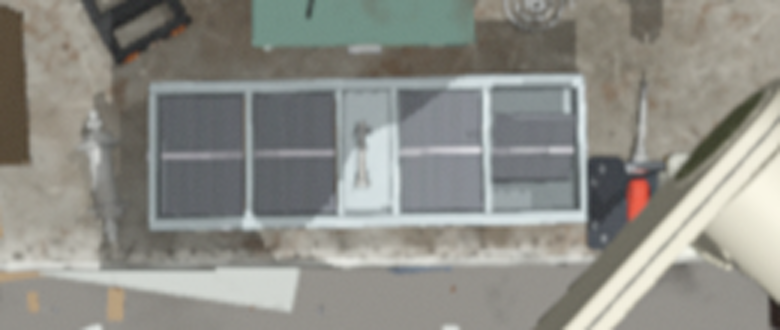

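View pics/wrist4.png

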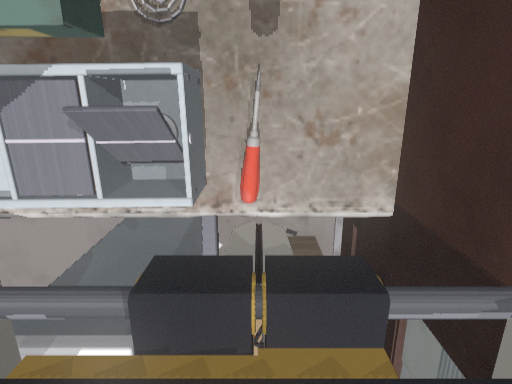

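Lid 4 stays open. From above it spans about 65 of its 120 px, which puts it at roughly 0.95 rad. Lids 1 to 3 look level and the bolt is still in the tray. The arm is clear, so I'll hand in.

```bash
python3 -c "
from plant import robot
print(robot.close_job())"
```

```text
the job is handed in; nothing more can be done
None
```

Lid 4 (far right) is tipped wide open with its near end down, and I handed the job in at about 6.8 s. It was the first lid I tried: it gave way under 2 N, so I pressed no other lid. I pushed the same end further down, then withdrew straight up.

**Last checks:**
- **Lid 4:** it stayed open after I withdrew. Its foreshortening in the top view puts it at roughly 0.95 rad. That is an estimate, since I had no direct angle reading.
- **Other lids:** lids 1 to 3 look level in the top and scene views.
- **Hub, driver and jar:** the networks put them within about 3 mm of where they started.
- **Robot:** it stands clear at z = 0.20 m with no contact force.

**One check that disagreed:** the network's last top-view position for `tray_bolt` landed on the screwdriver, a false detection. In the pictures the bolt is still lying in the tray, and the gripper never came near it.

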